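# Pin back the belt tensioner of a drill press

### The arm

A 7-joint arm with a two-finger parallel gripper is mounted at the origin on the work surface. World frame = base frame: x ahead of the robot, y to its left, z up, the work surface at z = 0. Lengths are in m, angles in degrees, forces in N, time in s.
With the tool pointing down it reaches from about 0.425 to 0.875 m from the base axis. Payload 9.9 kg.
Tool frame: the origin (TCP) lies at the very end of the fingers, on their centre line; the grasp point (between the pads) lies 19 mm behind it (manip.tcp_to_grasp is the distance from the TCP to the grasp point, in m); z points along the fingers, y is the line along which they close (so a half turn about z gives the same grasp; the last joint's range is limited). The gripper opens to 85 mm and grips with 20 to 120 N. Pads are 22 mm wide; open, the fingers measure 114 mm over their backs; the gripper's body (76 mm by 85 mm) begins 54 mm behind the grasp point. The pads swing forward as they close: fully open they stand 13 mm farther back than shut.
Start: joints at [69.798, 32.985, 1.427, 82.34, -0.859, 64.687, -3.237], TCP at [0.179, -0.651, 0.202] pointing down, gripper open.
Joint ranges: [-157.87, 157.87], [-19.46, 123.44], [-87.15, 90], [11.01, 140.99], [-62.26, 242.26], [9.8, 113.94], [-161.44, 161.44]. Speed limits (degrees/s): [127.2, 127.2, 172.46, 172.46, 180, 180, 180].

### API

Orientations are given as a 3x3 rotation matrix whose columns are the frame's x, y, z axes.
In Python, from plant import manip, camera, calibration gives the robot as it stands. The module is installed in compiled form; this text tells all that it offers.
- The arm moves only by the tool drive_tool, never from a script. Its argument "deltas" is a list of rows, each an object of numbers: "x", "y", "z": the shift along the tool's x, y, z in cm; "rx", "ry", "rz": the turn, a rotation vector about the tool's x, y, z in degrees; "gripper": the opening, from 0 (shut) to 1 (fully open). A call has 1 to 20 rows; each row shifts and turns the commanded pose from where the row before left it, along the tool's axes as they then stand; what a row does not reach is not made up. A row lasts 1/10 s, in which the tool goes at most 50 mm and 8.59 degrees, less where a joint would pass 70% of its speed; a pose out of reach is approached as far as the arm can. A call is refused whole if a number of a shift passes 5 or a number of a turn 8.59, either way. A call with a gripper value outside its range is refused whole. The fingers move at their own pace and stop on an object; "grip_force" is the grip in N (left out, the last holds). Time passes only in rows, so rows that do not move let the fingers close. It gives the time, the measured TCP pose, the force, the opening and the grip force at its end, in the units of the state.
- manip.observe(): the state, without advancing time (a new reading comes with each control period).
- camera(name): name is "side" or "top" or "wrist"; returns the picture (384x512x3 uint8, red, green, blue); there is no depth.
- calibration(name): a dict with "K" (3x3 intrinsics, pixels), "k1" (the pictures are not rectified: a ray, as slopes to the right and down, at radius r is drawn at 1 + k1 r^2 times it, then the intrinsics apply), "T" (4x4, takes a point from camera to world coordinates); the wrist camera has in their place "hand_eye" (4x4, takes a point from camera to tool coordinates, whose origin is the TCP and whose axes are the flange's). Camera axes: x right, y up, looking along -z (the intrinsics and any distortion apply to the point x, -y, -z); pixel columns grow to the right and rows downward; lengths in m; the calibration is good to about 2 mm. A picture is of the moment at which its call begins: read the wrist's pose just before it. calibration takes no time and is no camera call.
- manip.finish_job(): hands the job in; it is judged then, once.
The state is a dict: "time_s": time; "joint_pos": joint angles; "joint_vel": joint speeds; "tau": joint torques, N m; "eef_pos": TCP position; "ee_rot": TCP orientation; "contact_force": force on the tool from outside, world axes, zero at the start; "torque": the same for the moment, N m; "finger_gap": finger opening in m; "gripper_force": force on a finger pad.
Only numpy, scipy, OpenCV 4.12 (cv2) and the standard library are available. Lean on these libraries where they do the work, as an engineer would, in place of code of your own. Each camera call takes 0.05 s, during which the arm holds its last target. There are 200 camera calls.

### The job

The belt is off this drill-press head and the sprung idler arm has to be locked back so that a new belt can go on. Take the locking pin from the wooden drill stand, put it down through the eye of the idler arm, use it to swing the arm back against its spring with the pin riding lightly on the plate below, feel for the lock hole in that plate and push the pin fully home, so that the arm stays back once you let go. Do not force the pin against the plate, do not let the arm snap back, and leave the other things on the bench where they are.

Things in the scene. Friction and masses are not known exactly. Their poses are not given: they have to be found in the camera images.
- pin: Loose locking pin, upright, 70 g. Steel shank 10 mm in diameter, 32 mm long, its lowest 3 mm tapered to 6 mm; above it a collar 20 mm wide, 4 mm high, then a black grip 22 mm wide, 30 mm high. Origin: centre of the shank's lower end; z up to the grip. Starts in the drill stand. Fully home: collar on the arm's eye. Under the spring's side load it drags in the eye: 1 to 3 N to slide it.
- idler_eye (a point): Centre of the upper mouth of the eye in the idler arm, moving with it: an upright round hole 11.5 mm wide, 16 mm deep, in a square steel boss 28 by 28 mm at the end of the limb without a wheel, 75 mm from the pivot. The lock plate's flat top is 18 mm below this point: a pin in the eye but not in the lock hole stands on it, collar 14 mm above the boss.
- idler_pivot (a point): On the upright axis about which the idler arm swings, at the height of the eye's mouth (186 mm above the bench). Spring and bolt rise 31 mm above this point.
- idler_arm (a joint): Turn of the idler arm, rad, counter-clockwise seen from above. 0 at rest on its stop, end stop 0.95. A torsion spring drives it back to 0: at the eye about 4 N at 0 rad and 6.7 N more per rad. The eye stands over the lock hole at somewhere between 0.42 and 0.72 rad: the plate is adjustable and set differently every time, so the hole is found by feel.
- lock_sector: Two small clamps on the deck with the lock plate they hold: bright steel, 50 by 100 mm, 18 mm thick, flat under the eye's path, top 168 mm above the bench, firmly fixed. Its lock hole is 12 mm wide, 18 mm deep, 75 mm from the pivot. Origin on the pivot axis at deck height (150 mm), axes as drill_head's: this pose does not tell where the hole is.
- drill_head: Fixed drill-press head. Origin on the bench below the arm's pivot. In its axes (x, y, mm) the aluminium belt deck (top 150 mm above the bench, rim 14 mm) spans -125 to 150, -220 to 220; two step pulleys 110 mm wide, 78 mm high on the deck, at (75, 145), (75, -145); at rest the arm's wheel (52 mm wide, 63 mm high over the deck) is at (27, 75), the eye at (-65, -38).
- drill_block: Fixed wooden drill stand, 60 by 130 mm and 55 mm high, origin under its centre. The pin's hole (12 mm wide) is 35 mm along its +y axis; five twist drills stand at and beyond its middle on the other side, up to 46 mm above its top.
- spanner: Loose spanner lying on the bench, about 170 mm long. To be left alone.
- oil_bottle: Loose white oil bottle, 54 mm wide and 130 mm high. To be left alone.
- chuck_key: Loose T-shaped chuck key on the bench, about 105 mm long. To be left alone.
- ear_muffs: Loose black ear muffs on the bench, about 165 by 150 mm and 75 mm high. To be left alone.
Things that resemble listed ones, but are neither listed nor needed, are in the scene too. There is more than one size of the pin; the one meant has the size given above.

How it is judged (in metres and radians):
On the way, in this order (a step that is already met when the one before it is completed fails the run):
1. the pin is at least 8 mm down in the eye of the idler arm, the arm still at rest (turned less than 0.15 rad) (horizontal distance between pin and idler_eye below 0.004 m and z of pin in the frame of idler_eye below -0.008 m and value of joint idler_arm below 0.15 rad), for 0.1 s.
2. the arm is swung back by more than 0.3 rad against its spring with the pin in its eye (horizontal distance between pin and idler_eye below 0.004 m and z of pin in the frame of idler_eye below -0.008 m and value of joint idler_arm above 0.3 rad), for 0.1 s.
At the end, for the whole second after the job is handed in: The pin stands upright (within 7 degrees) through the eye and in the lock hole, its collar within 3 mm of the eye's boss; the idler arm is held back by it, turned more than 0.35 rad and at rest; the pin is let go and at rest (z of pin in the frame of idler_eye below -0.029 m and horizontal distance between pin and idler_eye below 0.006 m and angle between pin's own z axis and vertical below 0.12 rad and value of joint idler_arm above 0.35 rad and velocity of joint idler_arm between -0.05 and 0.05 rad/s and linear speed of pin below 0.02 m/s); the robot touches nothing.
It fails at once if the pin is forced against the lock plate or its clamps with more than 25 N (contact force between pin and lock_sector above 25 N).
It fails at once if the idler arm snaps back (faster than 3 rad/s towards rest) (velocity of joint idler_arm below -3 rad/s).
It fails at once if a bystander (spanner, oil bottle, chuck key, ear muffs) is moved by more than 20 mm (distance of any of spanner, oil_bottle, chuck_key, ear_muffs from where it was at the start of the episode above 0.02 m).
It also fails if it takes over 67 s, if anything falls off the work surface, if the arm or the gripper's body presses on something with over 40 N, if the wrist force passes 120 N, or if a joint passes its speed limit or range.

## Working session

There is one attempt and no reset: what is moved stays moved. The work goes in short steps, Python scripts to look and compute and a tool call to move; the robot and the scene stay as the last step left them, time stands still between calls to the robot, and variables do not carry over. Pictures are saved under pics/ and viewed, at most 10 in all, crops included, and the job is handed in when it is done.

Besides the shell and the picture viewer there is one more tool, called after "Request:" as name(argument=value, ...) on one line, values as JSON. drive_tool: Moves the arm, as the interface text tells. Its arguments: {"type":"object","properties":{"deltas":{"type":"array"},"grip_force":{"type":"number"}},"required":["deltas"]}

```bash
mkdir -p pics; cat > h.py <<'E'
import numpy as np, cv2
from plant import manip, camera, calibration
def pose(name, st=None):
    c=calibration(name)
    if name=='wrist':
        st=st or manip.observe(); T=np.eye(4); T[:3,:3]=np.array(st['ee_rot']); T[:3,3]=st['eef_pos']
        return c, T@np.array(c['hand_eye'])
    return c, np.array(c['T'])
def ray(c,T,u,v):
    K=np.array(c['K']); d=np.array([(u-K[0,2])/K[0,0],(v-K[1,2])/K[1,1]]); s=d.copy()
    for _ in range(30): s=d/(1+c['k1']*(s@s))
    r=T[:3,:3]@np.array([s[0],-s[1],-1]); return T[:3,3],r
def onz(c,T,u,v,z):
    o,r=ray(c,T,u,v); return o+r*(z-o[2])/r[2]
def proj(c,T,p):
    q=np.linalg.inv(T)@np.append(p,1); s=np.array([q[0]/-q[2],-q[1]/-q[2]]); s=s*(1+c['k1']*(s@s)); K=np.array(c['K'])
    return np.array([K[0,0]*s[0]+K[0,2],K[1,1]*s[1]+K[1,2]])
def tri(a,b):
    (o1,r1),(o2,r2)=a,b; A=np.stack([r1,-r2],1); t=np.linalg.lstsq(A,o2-o1,rcond=None)[0]
    p,q=o1+t[0]*r1,o2+t[1]*r2; return (p+q)/2,np.linalg.norm(p-q)
E
python3 - <<'E'
from h import *
s=manip.observe(); print({k:np.round(s[k],3) for k in s})
for n in ('side','top','wrist'):
    c,T=pose(n); print(n,c['K'],c['k1'],np.round(T,3).tolist())
    im=camera(n); np.save(f'pics/{n}0.npy',im); cv2.imwrite(f'pics/{n}0.png',im[...,::-1])
a=[cv2.imread(f'pics/{n}0.png') for n in ('side','top')]
for n,i in zip(('side','top'),a): cv2.imwrite(f'pics/{n}0b.png',cv2.resize(i,(800,600),interpolation=cv2.INTER_CUBIC))
E
```

```text
{'time_s': np.float64(0.0), 'joint_pos': array([69.796, 33.032,  1.422, 82.386, -0.858, 64.686, -3.237]), 'joint_vel': array([0.037, 0.11 , 0.008, 0.038, 0.047, 0.051, 0.005]), 'tau': array([-1.0000e-03, -7.6575e+01,  2.2500e+00, -2.8597e+01,  1.5000e-02,
        1.3000e-02,  0.0000e+00]), 'eef_pos': array([ 0.179, -0.65 ,  0.201]), 'ee_rot': array([[ 0.964,  0.266, -0.001],
       [ 0.266, -0.964,  0.002],
       [-0.   , -0.002, -1.   ]]), 'contact_force': array([ 0.567, -0.689, -0.262]), 'torque': array([ 0.055, -0.075, -0.006]), 'gripper_force': np.float64(0.0), 'finger_gap': np.float64(0.085)}
side [[486.75740179   0.         250.75263598]
 [  0.         486.75740179 193.25740576]
 [  0.           0.           1.        ]] 0.012911297982043867 [[-0.826, 0.284, -0.487, -0.126], [-0.563, -0.392, 0.727, 0.946], [0.016, 0.875, 0.484, 0.795], [0.0, 0.0, 0.0, 1.0]]
top [[359.64198625   0.         250.99279336]
 [  0.         359.64198625 193.76676385]
 [  0.           0.           1.        ]] -0.005639954270281594 [[-0.014, 0.981, -0.193, 0.291], [-1.0, -0.014, 0.0, -0.024], [-0.002, 0.193, 0.981, 1.397], [0.0, 0.0, 0.0, 1.0]]
wrist [[292.51461696   0.         250.72039818]
 [  0.         292.51461696 194.51196151]
 [  0.           0.           1.        ]] -0.07518085152546047 [[0.266, 0.923, 0.277, 0.249], [-0.964, 0.255, 0.075, -0.632], [-0.001, -0.287, 0.958, 0.372], [0.0, 0.0, 0.0, 1.0]]
```

View pics/top0b.png

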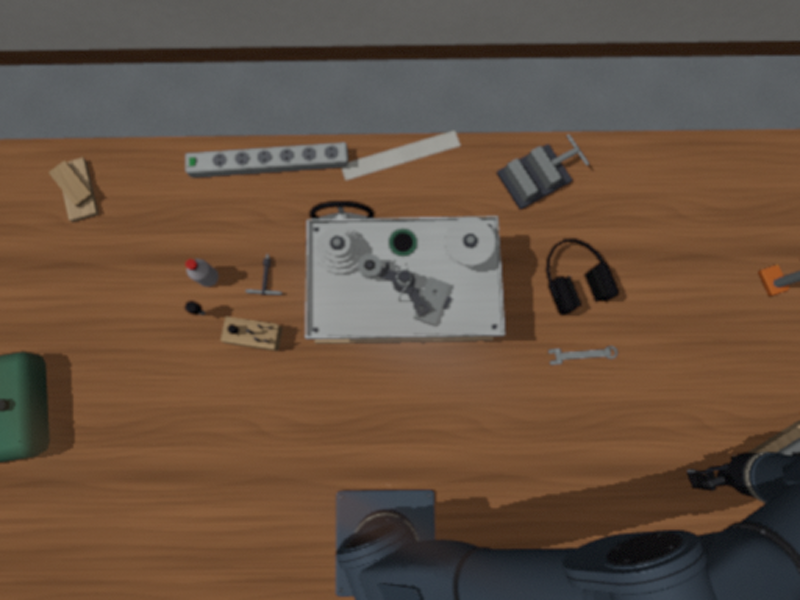

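View pics/side0b.png

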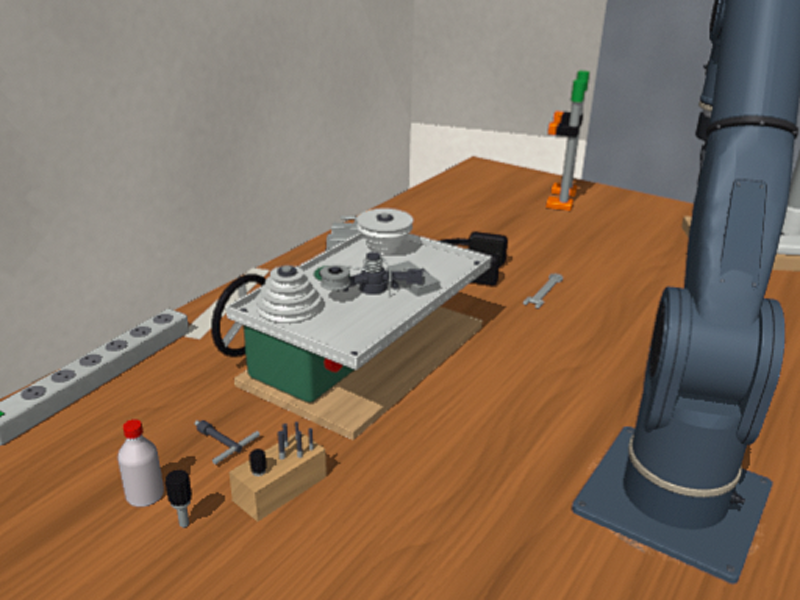

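The top view (800 px wide) shows the drill stand with a black grip at (235,328). A free-standing black-topped pin is at (193,308), the chuck key at (266,278), the idler boss end near (432,300) and the spring/bolt at (405,280). Two things could be taken for the pin: the one in the stand, top (235,328) and side (258,458), and the loose taller one on the bench, top (193,308) and side (180,490). The description says it starts in the stand, so I choose the first.

```bash
python3 - <<'E'
from h import *
k=1/1.5625
ct,Tt=pose('top'); cs,Ts=pose('side')
f=lambda a,b: tri(ray(ct,Tt,a[0]*k,a[1]*k),ray(cs,Ts,b[0]*k,b[1]*k))
for n,a,b in [('pin top',(234,328),(258,454)),('loose pin top',(192,307),(178,476)),('spring bolt',(404,274),(373,257)),('pulley1',(338,242),(287,270)),('pulley2',(470,240),(385,216)),('wheel',(369,265),(334,270))]:
    p,e=f(a,b); print(n,p.round(4),round(e,4))
for n,a,z in [('boss?',(404,285),.186),('plate',(432,302),.168),('deckTL',(309,218),.164),('deckTR',(497,217),.164),('deckBR',(503,335),.164),('deckBL',(307,338),.164)]: print(n,onz(ct,Tt,a[0]*k,a[1]*k,z).round(4))
for n in('top',):
    im=cv2.imread(f'pics/{n}0.png'); a=cv2.resize(im[130:225,110:330],(800,345),interpolation=cv2.INTER_CUBIC); cv2.imwrite('pics/c1.png',a)
E
```

```text
pin top [0.4954 0.3515 0.0802] 0.0006
loose pin top [0.5465 0.4519 0.0864] 0.0011
spring bolt [ 0.5867 -0.052   0.2088] 0.0046
pulley1 [0.6599 0.0919 0.219 ] 0.0008
pulley2 [ 0.6591 -0.1962  0.2212] 0.0016
wheel [0.611  0.0254 0.2063] 0.0006
boss? [ 0.5695 -0.051   0.186 ]
plate [ 0.5338 -0.1131  0.168 ]
deckTL [0.7361 0.1647 0.164 ]
deckTR [ 0.7322 -0.2687  0.164 ]
deckBR [ 0.458  -0.2682  0.164 ]
deckBL [0.4575 0.165  0.164 ]
```

View pics/c1.png

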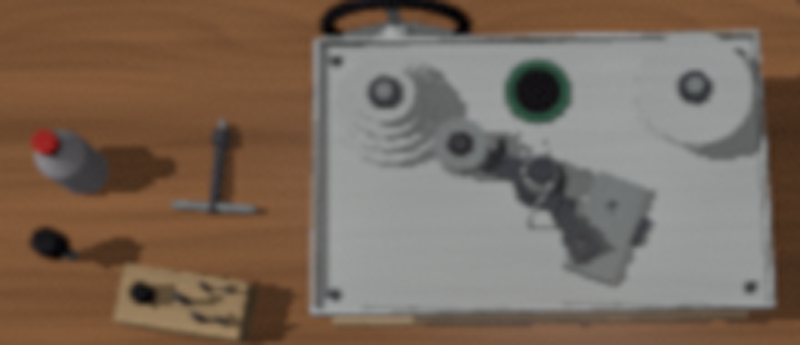

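The crop confirms the choice: grip at (143,293) standing in the wooden block, with the loose one at (48,242) set aside. First I go over the idler eye for a close look on the way.

Request:
drive_tool(deltas=[{"z": -4,"rz": -7.9},{"z": -4,"rz": -7.9},{"z": -4,"rz": -7.9},{"z": -4,"rz": -7.9},{"x": 4.3,"y": -0.9},{"x": 4.3,"y": -0.9},{"x": 4.3,"y": -0.9},{"x": 4.3,"y": -0.9},{"x": 4.3,"y": -0.9},{"x": 4.3,"y": -0.9},{"x": 4.3,"y": -0.9},{"x": 4.3,"y": -0.9},{"x": 4.3,"y": -0.9},{"x": 4.3,"y": -0.9},{"x": 4.3,"y": -0.9},{"x": 4.3,"y": -0.9},{"x": 4.3,"y": -0.9},{"x": 4.3,"y": -0.9},{"x": 4.3,"y": -0.9}])

```text
invalid input
```

```bash
cat > look.py <<'E'
import sys,pickle
from h import *
def look(n):
    s=manip.observe(); c,T=pose('wrist',s); im=camera('wrist'); pickle.dump((c,T,im),open(f'pics/{n}.pkl','wb'))
    cv2.imwrite(f'pics/{n}.png',cv2.resize(im[...,::-1],(800,600),interpolation=cv2.INTER_CUBIC))
    print(s['time_s'],np.round(s['eef_pos'],4),np.round(s['ee_rot'],3).tolist(),np.round(s['contact_force'],2))
if __name__=='__main__': look(sys.argv[1])
E
python3 look.py w1
```

```text
0.15 [ 0.1792 -0.6504  0.2016] [[0.964, 0.266, -0.0], [0.266, -0.964, 0.001], [-0.0, -0.001, -1.0]] [-0.69 -0.28 -0.52]
```

View pics/w1.png

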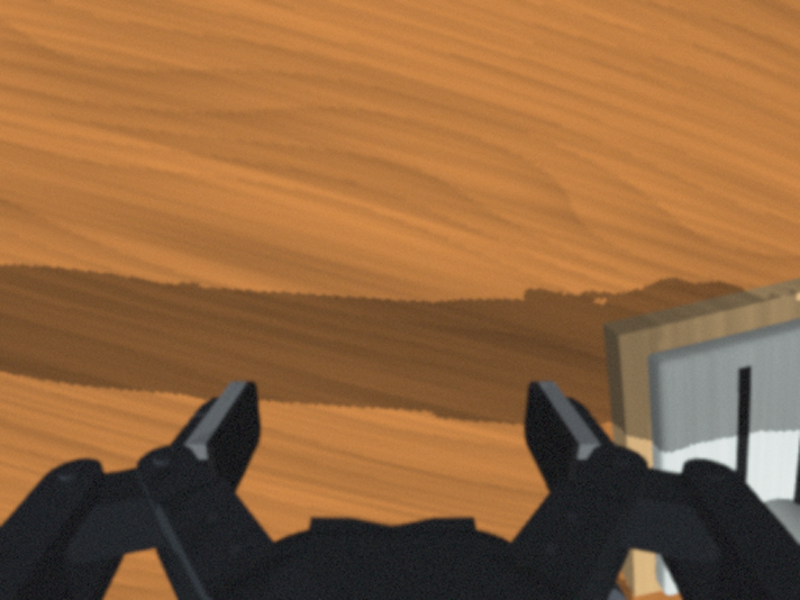

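That view showed only bench, with the fingers at (240,400) and (540,400), because the call was refused as invalid. I'll try full rows.

Request:
drive_tool(deltas=[{"x": 0,"y": 0,"z": -4,"rx": 0,"ry": 0,"rz": -7.9,"gripper": 1}], grip_force=60)

```text
time_s: 0.3
eef_pos: [0.1787, -0.6477, 0.2371]
ee_rot: [[0.918, 0.397, -0.003], [0.397, -0.918, 0.01], [0.001, -0.01, -1.0]]
contact_force: [0.5, -0.9, -0.6]
finger_gap: 0.0852
gripper_force: 0.0
```

Request:
drive_tool(deltas=[{"z": -4,"rz": -7.9},{"z": -4,"rz": -7.9},{"z": -4,"rz": -7.9},{"x": 4.3,"y": -0.9},{"x": 4.3,"y": -0.9},{"x": 4.3,"y": -0.9},{"x": 4.3,"y": -0.9},{"x": 4.3,"y": -0.9},{"x": 4.3,"y": -0.9},{"x": 4.3,"y": -0.9},{"x": 4.3,"y": -0.9},{"x": 4.3,"y": -0.9},{"x": 4.3,"y": -0.9},{"x": 4.3,"y": -0.9},{"x": 4.3,"y": -0.9},{"x": 4.3,"y": -0.9},{"x": 0}], grip_force=60)

```text
invalid input
```

```bash
python3 look.py w2
```

```text
0.3 [ 0.1787 -0.6477  0.2371] [[0.918, 0.397, -0.003], [0.397, -0.918, 0.01], [0.001, -0.01, -1.0]] [ 0.54 -0.86 -0.58]
```

View pics/w2.png

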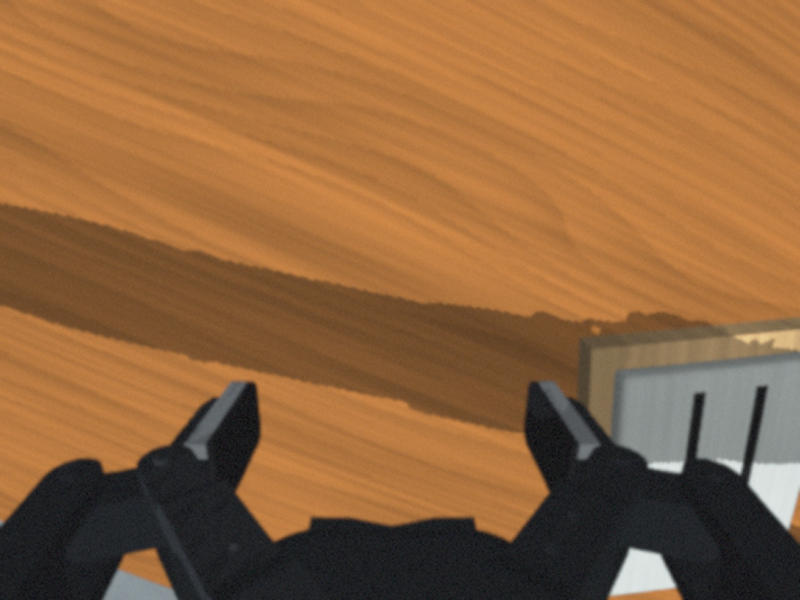

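Every key is required in each row. Again with full rows.

Request:
drive_tool(deltas=[{"x": 0,"y": 0,"z": -4,"rx": 0,"ry": 0,"rz": -7.9,"gripper": 1},{"x": 0,"y": 0,"z": -4,"rx": 0,"ry": 0,"rz": -7.9,"gripper": 1},{"x": 0,"y": 0,"z": -4,"rx": 0,"ry": 0,"rz": -7.9,"gripper": 1},{"x": 4.5,"y": -1,"z": 0,"rx": 0,"ry": 0,"rz": 0,"gripper": 1},{"x": 4.5,"y": -1,"z": 0,"rx": 0,"ry": 0,"rz": 0,"gripper": 1},{"x": 4.5,"y": -1,"z": 0,"rx": 0,"ry": 0,"rz": 0,"gripper": 1},{"x": 4.5,"y": -1,"z": 0,"rx": 0,"ry": 0,"rz": 0,"gripper": 1},{"x": 4.5,"y": -1,"z": 0,"rx": 0,"ry": 0,"rz": 0,"gripper": 1},{"x": 4.5,"y": -1,"z": 0,"rx": 0,"ry": 0,"rz": 0,"gripper": 1},{"x": 4.5,"y": -1,"z": 0,"rx": 0,"ry": 0,"rz": 0,"gripper": 1},{"x": 4.5,"y": -1,"z": 0,"rx": 0,"ry": 0,"rz": 0,"gripper": 1},{"x": 4.5,"y": -1,"z": 0,"rx": 0,"ry": 0,"rz": 0,"gripper": 1},{"x": 4.5,"y": -1,"z": 0,"rx": 0,"ry": 0,"rz": 0,"gripper": 1},{"x": 4.5,"y": -1,"z": 0,"rx": 0,"ry": 0,"rz": 0,"gripper": 1},{"x": 4.5,"y": -1,"z": 0,"rx": 0,"ry": 0,"rz": 0,"gripper": 1},{"x": 4.5,"y": -1,"z": 0,"rx": 0,"ry": 0,"rz": 0,"gripper": 1},{"x": 0,"y": 0,"z": 0,"rx": 0,"ry": 0,"rz": 0,"gripper": 1},{"x": 0,"y": 0,"z": 0,"rx": 0,"ry": 0,"rz": 0,"gripper": 1}], grip_force=60)

```text
time_s: 2.15
eef_pos: [0.4834, -0.1335, 0.3622]
ee_rot: [[0.68, 0.733, -0.0], [0.733, -0.68, -0.0], [-0.0, -0.0, -1.0]]
contact_force: [0.1, -0.7, -1.6]
finger_gap: 0.0852
gripper_force: 0.0
```

```bash
python3 look.py w3
```

```text
2.15 [ 0.4834 -0.1335  0.3622] [[0.68, 0.733, -0.0], [0.733, -0.68, -0.0], [-0.0, -0.0, -1.0]] [ 0.12 -0.69 -1.62]
```

View pics/w3.png

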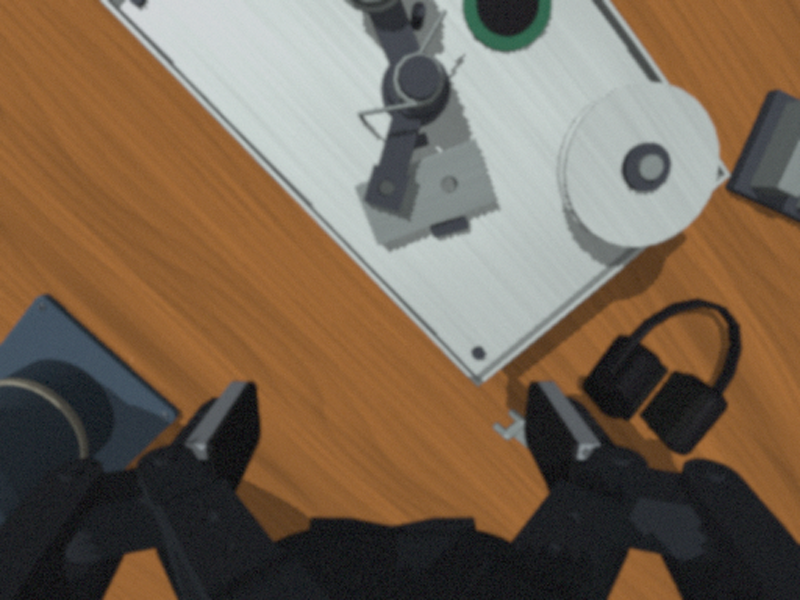

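The close view shows the eye in the boss at (387,188), the lock hole in the bright plate at (449,184) and the bolt at (420,78). The right pulley is at (650,165).

```bash
cat > blob.py <<'E'
import pickle
from h import *
def blob(im,u,v,r=9,sign=-1):
    g=cv2.GaussianBlur(cv2.cvtColor(im,cv2.COLOR_RGB2GRAY).astype(float),(0,0),.7); a=g[v-r:v+r+1,u-r:u+r+1]
    a=sign*(a-np.median(a)); 
    m=(a>0.45*a[r-3:r+4,r-3:r+4].max()).astype(np.uint8); n,l,st,ce=cv2.connectedComponentsWithStats(m)
    k=min(range(1,n),key=lambda i:np.hypot(*(ce[i]-r))); return ce[k]+[u-r,v-r],st[k,4]
E
python3 - <<'E'
from blob import *
c,T,im=pickle.load(open('pics/w3.pkl','rb')); k=.64
g=cv2.cvtColor(im,cv2.COLOR_RGB2GRAY)
print(g[112:129,240:257]); print(g[110:126,280:296])
for n,(u,v),z,s in [('eye',(387,188),.186,1),('eye',(387,188),.186,-1),('hole',(449,184),.168,-1)]:
    p,a=blob(im,round(u*k),round(v*k),s and 7,s); print(n,s,p,a,onz(c,T,*p,z).round(4))
print('click eye',onz(c,T,387*k,188*k,.186),'hole',onz(c,T,449*k,184*k,.168),'bolt',onz(c,T,421*k,76*k,.217))
print('pulley',onz(c,T,652*k,165*k,.228+.0))
E
```

```text
[[75 72 68 69 71 69 70 70 73 69 69 71 71 70 69 68 71]
 [72 69 72 73 70 71 66 67 63 69 69 72 69 73 70 72 69]
 [74 72 72 68 71 71 67 65 68 66 68 69 70 69 70 73 70]
 [73 67 68 70 68 74 76 74 72 69 69 67 68 69 74 70 69]
 [71 69 68 67 72 78 82 80 81 76 75 68 71 69 70 71 70]
 [72 68 68 69 77 86 86 86 85 83 80 73 72 69 73 70 70]
 [72 68 67 74 83 85 86 88 88 85 84 77 73 72 70 69 71]
 [68 65 68 77 82 89 86 87 86 88 88 82 77 71 68 69 71]
 [71 65 65 78 83 88 87 85 89 86 89 82 78 71 73 72 74]
 [69 64 64 74 84 84 84 86 87 87 87 84 76 71 74 71 71]
 [67 62 62 69 80 83 87 87 83 88 82 74 71 68 68 70 71]
 [70 68 68 64 69 76 81 82 81 80 76 74 68 69 71 72 73]
 [69 67 62 60 69 69 73 72 74 76 73 73 69 70 70 70 70]
 [66 71 69 68 66 62 66 68 71 71 68 69 71 72 71 73 69]
 [69 69 73 71 69 67 66 70 66 68 69 67 68 71 68 67 72]
 [71 68 71 70 71 72 68 71 70 68 71 69 69 64 72 72 71]
 [69 69 69 70 67 71 70 67 70 71 71 70 71 71 69 70 71]]
[[139 139 140 138 137 138 141 140 136 140 139 139 139 135 137 137]
 [138 138 140 139 137 137 135 136 137 136 135 137 140 139 137 140]
 [138 140 139 139 135 128 125 124 123 125 132 1
[... 543 characters left out ...]
133 135 138]
 [139 138 132 125 122 120 117 117 121 122 117 122 131 137 137 139]
 [137 137 135 130 127 123 118 114 118 122 126 131 134 140 139 137]
 [137 137 136 133 133 128 127 122 126 129 134 134 137 135 139 137]
 [137 137 136 136 133 136 132 134 136 137 138 140 138 137 139 136]
 [135 137 136 137 137 138 135 138 134 136 140 137 139 138 137 137]]
eye 1 [247.4 119.6] 50 [ 0.5208 -0.0886  0.186 ]
eye -1 [248.15492958 120.23239437] 142 [ 0.5209 -0.0897  0.186 ]
hole -1 [288.75    115.78125] 32 [ 0.5601 -0.1197  0.168 ]
click eye [ 0.52043625 -0.08937486  0.186     ] hole [ 0.55727028 -0.12029454  0.168     ] bolt [ 0.58552674 -0.05187033  0.217     ]
pulley [ 0.66130481 -0.19476353  0.228     ]
```

Request:
drive_tool(deltas=[{"x": 3.6,"y": -3.2,"z": 0,"rx": 0,"ry": 0,"rz": 0,"gripper": 1},{"x": 3.6,"y": -3.2,"z": 0,"rx": 0,"ry": 0,"rz": 0,"gripper": 1},{"x": 3.6,"y": -3.2,"z": 0,"rx": 0,"ry": 0,"rz": 0,"gripper": 1},{"x": 3.6,"y": -3.2,"z": 0,"rx": 0,"ry": 0,"rz": 0,"gripper": 1},{"x": 3.6,"y": -3.2,"z": 0,"rx": 0,"ry": 0,"rz": 0,"gripper": 1},{"x": 3.6,"y": -3.2,"z": 0,"rx": 0,"ry": 0,"rz": 0,"gripper": 1},{"x": 3.6,"y": -3.2,"z": 0,"rx": 0,"ry": 0,"rz": 0,"gripper": 1},{"x": 3.6,"y": -3.2,"z": 0,"rx": 0,"ry": 0,"rz": 0,"gripper": 1},{"x": 3.6,"y": -3.2,"z": 0,"rx": 0,"ry": 0,"rz": 0,"gripper": 1},{"x": 0,"y": 0,"z": 1.4,"rx": 0,"ry": 0,"rz": -7.4,"gripper": 0.8},{"x": 0,"y": 0,"z": 1.4,"rx": 0,"ry": 0,"rz": -7.4,"gripper": 0.8},{"x": 0,"y": 0,"z": 1.4,"rx": 0,"ry": 0,"rz": -7.4,"gripper": 0.8},{"x": 0,"y": 0,"z": 1.4,"rx": 0,"ry": 0,"rz": -7.4,"gripper": 0.8},{"x": 0,"y": 0,"z": 1.4,"rx": 0,"ry": 0,"rz": -7.4,"gripper": 0.8},{"x": 0,"y": 0,"z": 0,"rx": 0,"ry": 0,"rz": 0,"gripper": 0.8},{"x": 0,"y": 0,"z": 0,"rx": 0,"ry": 0,"rz": 0,"gripper": 0.8}], grip_force=60)

```text
time_s: 3.8
eef_pos: [0.4943, 0.2977, 0.2925]
ee_rot: [[0.111, 0.994, -0.0], [0.994, -0.111, -0.0], [-0.0, -0.0, -1.0]]
contact_force: [-0.4, 0.3, 0.3]
finger_gap: 0.0683
gripper_force: 0.0
```

```bash
python3 look.py w4
```

```text
3.8 [0.4943 0.2977 0.2925] [[0.111, 0.994, -0.0], [0.994, -0.111, -0.0], [-0.0, -0.0, -1.0]] [-0.42  0.31  0.31]
```

View pics/w4.png

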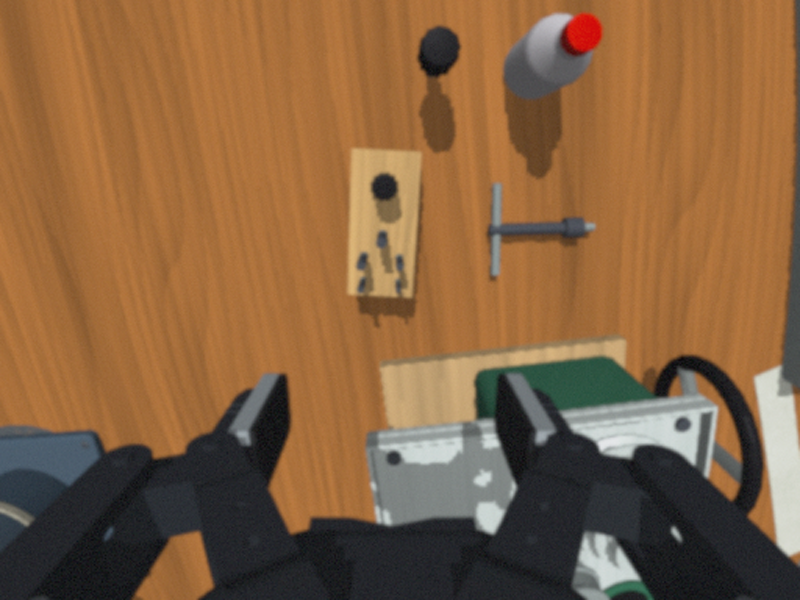

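The pin's grip is at (384,186) in the block, with the drills at (360–405, 240–290). The loose larger pin at (438,50) is clearly wider, and the bottle is at (555,55).

```bash
python3 - <<'E'
from h import *
import pickle
c,T,im=pickle.load(open('pics/w4.pkl','rb'))
def cen(u,v,r=13):
    m=(im[v-r:v+r,u-r:u+r].max(2)<60).astype(np.uint8); n,l,s,ce=cv2.connectedComponentsWithStats(m)
    k=1+np.argmax(s[1:,4]); return ce[k]+[u-r,v-r],s[k]
p,s=cen(246,119); print(p,s, cen(280,33,18))
ct,Tt=pose('top'); cs,Ts=pose('side')
t=np.load('pics/top0.npy'); sd=np.load('pics/side0.npy')
def cen2(im,u,v,r,th=55):
    m=(im[v-r:v+r,u-r:u+r].max(2)<th).astype(np.uint8); n,l,s,ce=cv2.connectedComponentsWithStats(m); k=1+np.argmax(s[1:,4]); return ce[k]+[u-r,v-r],s[k]
a,sa=cen2(t,150,210,7); b,sb=cen2(sd,165,294,12); print(a,sa,b,sb)
print('w-side',tri(ray(c,T,*p),ray(cs,Ts,*b)),'top-side',tri(ray(ct,Tt,*a),ray(cs,Ts,*b)))
for z in(.07,.08,.089): print(z,onz(c,T,*p,z).round(4))
# block top corners and edges
for q in [(352,150),(421,153),(415,298),(347,295)]: print(onz(c,T,q[0]*.64,q[1]*.64,.055).round(4))
E
```

```text
[245.59281437 119.58682635] [  6   7  14  14 167] (array([280.17081851,  32.92170819]), array([  6,   3,  25,  31, 562], dtype=int32))
[149.43478261 210.39130435] [ 4  5  6  5 23] [164.89552239 295.02238806] [  7   6  11  15 134]
w-side (array([0.49391292, 0.35465832, 0.0705616 ]), np.float64(0.0006865395501539155)) top-side (array([0.49458559, 0.35496488, 0.0704754 ]), np.float64(0.0007348605942783541))
0.07 [0.4937 0.3544 0.07  ]
0.08 [0.4939 0.3548 0.08  ]
0.089 [0.4941 0.3551 0.089 ]
[0.47   0.3875 0.055 ]
[0.5283 0.3785 0.055 ]
[0.5106 0.2507 0.055 ]
[0.4482 0.2605 0.055 ]
```

Request:
drive_tool(deltas=[{"x": 2.85,"y": -0.33,"z": 2,"rx": 0,"ry": 0,"rz": 0,"gripper": 0.7},{"x": 2.85,"y": -0.33,"z": 2,"rx": 0,"ry": 0,"rz": 0,"gripper": 0.7},{"x": 0,"y": 0,"z": 3.5,"rx": 0,"ry": 0,"rz": 0,"gripper": 0.6},{"x": 0,"y": 0,"z": 3.5,"rx": 0,"ry": 0,"rz": 0,"gripper": 0.6},{"x": 0,"y": 0,"z": 3.5,"rx": 0,"ry": 0,"rz": 0,"gripper": 0.6},{"x": 0,"y": 0,"z": 3,"rx": 0,"ry": 0,"rz": 0,"gripper": 0.6},{"x": 0,"y": 0,"z": 2,"rx": 0,"ry": 0,"rz": 0,"gripper": 0.6},{"x": 0,"y": 0,"z": 2,"rx": 0,"ry": 0,"rz": 0,"gripper": 0.6},{"x": 0,"y": 0,"z": 1.65,"rx": 0,"ry": 0,"rz": 0,"gripper": 0.6},{"x": 0,"y": 0,"z": 0,"rx": 0,"ry": 0,"rz": 0,"gripper": 0.6},{"x": 0,"y": 0,"z": 0,"rx": 0,"ry": 0,"rz": 0,"gripper": 0.6}], grip_force=30)

```text
time_s: 4.95
eef_pos: [0.4935, 0.3568, 0.0617]
ee_rot: [[0.106, 0.994, 0.001], [0.994, -0.106, 0.0], [0.0, 0.001, -1.0]]
contact_force: [0.4, 0.5, 0.2]
finger_gap: 0.0513
gripper_force: 0.0
```

Request:
drive_tool(deltas=[{"x": -0.18,"y": 0,"z": 0,"rx": 0,"ry": 0,"rz": 0,"gripper": 0.6},{"x": 0,"y": 0,"z": 0,"rx": 0,"ry": 0,"rz": 0,"gripper": 0.2},{"x": 0,"y": 0,"z": 0,"rx": 0,"ry": 0,"rz": 0,"gripper": 0},{"x": 0,"y": 0,"z": 0,"rx": 0,"ry": 0,"rz": 0,"gripper": 0},{"x": 0,"y": 0,"z": 0,"rx": 0,"ry": 0,"rz": 0,"gripper": 0},{"x": 0,"y": 0,"z": 0,"rx": 0,"ry": 0,"rz": 0,"gripper": 0},{"x": 0,"y": 0,"z": 0,"rx": 0,"ry": 0,"rz": 0,"gripper": 0}], grip_force=70)

```text
time_s: 5.65
eef_pos: [0.4927, 0.3547, 0.0608]
ee_rot: [[0.105, 0.995, -0.0], [0.995, -0.105, 0.0], [0.0, -0.0, -1.0]]
contact_force: [-0.6, 0.4, 0.3]
finger_gap: -0.0002
gripper_force: 0.0
```

The fingers shut on nothing, so I look.

```bash
python3 look.py w5; python3 - <<'E'
from h import *
import pickle
c,T,im=pickle.load(open('pics/w5.pkl','rb'))
a=cv2.resize(im[150:384,100:400,::-1],(480,374),interpolation=cv2.INTER_CUBIC)
s=cv2.resize(camera('side')[230:340,90:230,::-1],(476,374),interpolation=cv2.INTER_CUBIC)[:, :320]
cv2.imwrite('pics/c2.png',np.hstack([a,s]))
print(proj(c,T,[.4927,.3547,.0608]))
E
```

```text
5.65 [0.4927 0.3547 0.0608] [[0.105, 0.995, -0.0], [0.995, -0.105, 0.0], [0.0, -0.0, -1.0]] [-0.57  0.43  0.34]
[250.94484745 225.91849666]
```

View pics/c2.png

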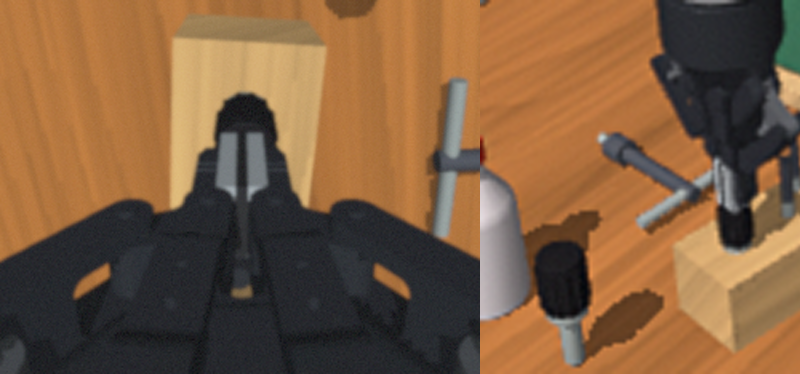

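The fingers are shut with the black grip just ahead of or below their tips, at crop (245,110) in the wrist view and (737,225) in the side view. I work out by how much.

```bash
python3 - <<'E'
from h import *
import pickle
c,T,im=pickle.load(open('pics/w5.pkl','rb'))
H=np.array(c['hand_eye']); print(H.round(4).tolist())
for z in (0,-.01,-.02,-.03):
  for x in (0,.011): print(x,z,proj(c,H,[x,0,z]).round(1))
cs,Ts=pose('side'); 
for p in ([.4927,.3547,.0608],[.4927,.3547,.0908],[.4927,.3347,.0608],[.494,.355,.089],[.494,.355,.059]): print(p,((proj(cs,Ts,p)-[90,230])*3.4+[480,0]).round(0))
# actual black grip blob in wrist image
m=(im.max(2)<45)[200:240,225:280]; print(m[::2].astype(int).sum(1)); 
s=manip.observe(); print(s['joint_pos'],s['eef_pos'])
E
```

```text
[[0.0, 0.9578, 0.2874, 0.0719], [1.0, -0.0001, 0.0, -0.0001], [0.0, 0.2874, -0.9578, -0.1708], [0.0, 0.0, 0.0, 1.0]]
0 0 [250.9 225.9]
0.011 0 [250.9 209.5]
0 -0.01 [250.9 232.4]
0.011 -0.01 [251.  215.2]
0 -0.02 [251.  239.7]
0.011 -0.02 [251.  221.6]
0 -0.03 [251.  247.8]
0.011 -0.03 [251.  228.8]
[0.4927, 0.3547, 0.0608] [738. 233.]
[0.4927, 0.3547, 0.0908] [734. 197.]
[0.4927, 0.3347, 0.0608] [758. 217.]
[0.494, 0.355, 0.089] [733. 199.]
[0.494, 0.355, 0.059] [736. 235.]
[ 0  0  0  0  0 11 16 24 25 27 31 33 33 34 28 35 13 10  9  7]
[-17.97723953  39.52813483 -36.10272582 101.41017877  29.81308932
  48.95513633 -73.95647319] [0.49268832 0.35470745 0.06077623]
```

The tips stand about 3 cm behind the reported TCP: the side view puts them at z≈0.09, over the grip's top, and the wrist view agrees. I open, go down 2.8 cm and close.

Request:
drive_tool(deltas=[{"x": 0,"y": 0.1,"z": 0,"rx": 0,"ry": 0,"rz": 0,"gripper": 0.55},{"x": 0,"y": 0,"z": 0,"rx": 0,"ry": 0,"rz": 0,"gripper": 0.55},{"x": 0,"y": 0,"z": 0,"rx": 0,"ry": 0,"rz": 0,"gripper": 0.55},{"x": 0,"y": 0,"z": 0,"rx": 0,"ry": 0,"rz": 0,"gripper": 0.55},{"x": 0,"y": 0,"z": 0.7,"rx": 0,"ry": 0,"rz": 0,"gripper": 0.55},{"x": 0,"y": 0,"z": 0.7,"rx": 0,"ry": 0,"rz": 0,"gripper": 0.55},{"x": 0,"y": 0,"z": 0.7,"rx": 0,"ry": 0,"rz": 0,"gripper": 0.55},{"x": 0,"y": 0,"z": 0.7,"rx": 0,"ry": 0,"rz": 0,"gripper": 0.55},{"x": 0,"y": 0,"z": 0,"rx": 0,"ry": 0,"rz": 0,"gripper": 0.2},{"x": 0,"y": 0,"z": 0,"rx": 0,"ry": 0,"rz": 0,"gripper": 0},{"x": 0,"y": 0,"z": 0,"rx": 0,"ry": 0,"rz": 0,"gripper": 0},{"x": 0,"y": 0,"z": 0,"rx": 0,"ry": 0,"rz": 0,"gripper": 0},{"x": 0,"y": 0,"z": 0,"rx": 0,"ry": 0,"rz": 0,"gripper": 0},{"x": 0,"y": 0,"z": 0,"rx": 0,"ry": 0,"rz": 0,"gripper": 0}], grip_force=60)

```text
time_s: 7.15
eef_pos: [0.4937, 0.3546, 0.033]
ee_rot: [[0.104, 0.995, 0.0], [0.995, -0.104, 0.0], [0.0, 0.0, -1.0]]
contact_force: [0.5, 1.0, -0.2]
finger_gap: 0.0203
gripper_force: 58.6
```

Request:
drive_tool(deltas=[{"x": 0,"y": 0,"z": -1,"rx": 0,"ry": 0,"rz": 0,"gripper": 0},{"x": 0,"y": 0,"z": -2,"rx": 0,"ry": 0,"rz": 0,"gripper": 0},{"x": 0,"y": 0,"z": -3,"rx": 0,"ry": 0,"rz": 0,"gripper": 0},{"x": 0,"y": 0,"z": -4,"rx": 0,"ry": 0,"rz": 0,"gripper": 0},{"x": 0,"y": 0,"z": -4,"rx": 0,"ry": 0,"rz": 0,"gripper": 0},{"x": 0,"y": 0,"z": -4,"rx": 0,"ry": 0,"rz": 0,"gripper": 0},{"x": 0,"y": 0,"z": -4,"rx": 0,"ry": 0,"rz": 0,"gripper": 0},{"x": 0,"y": 0,"z": -3,"rx": 0,"ry": 0,"rz": 0,"gripper": 0},{"x": 0,"y": 0,"z": -2,"rx": 0,"ry": 0,"rz": 0,"gripper": 0},{"x": 0,"y": 0,"z": 0,"rx": 0,"ry": 0,"rz": 0,"gripper": 0}], grip_force=80)

```text
time_s: 8.15
eef_pos: [0.494, 0.3559, 0.3068]
ee_rot: [[0.104, 0.995, 0.004], [0.995, -0.104, 0.004], [0.004, 0.004, -1.0]]
contact_force: [-0.8, 0.2, -1.0]
finger_gap: 0.0198
gripper_force: 78.5
```

```bash
python3 look.py w6; python3 - <<'E'
from h import *
import pickle
c,T,im=pickle.load(open('pics/w6.pkl','rb'))
s=manip.observe(); cs,Ts=pose('side'); p=np.array(s['eef_pos']); o=proj(cs,Ts,p); u,v=o.astype(int); print(o, s['finger_gap'])
S=camera('side'); x0,y0=u-45,v-60; b=cv2.resize(S[y0:y0+90,x0:x0+80,::-1],(480,540),interpolation=cv2.INTER_CUBIC)
for z in (-.01,.022,.026,.056): 
    q=(proj(cs,Ts,p+[0,0,z])-[x0,y0])*6; cv2.circle(b,(int(q[0])+60,int(q[1])),3,(0,0,255),-1)
a=cv2.resize(im[170:300,190:310,::-1],(320,347),interpolation=cv2.INTER_CUBIC); a=cv2.copyMakeBorder(a,0,193,0,0,0)
cv2.imwrite('pics/c3.png',np.hstack([b,a]))
E
```

```text
8.15 [0.494  0.3559 0.3068] [[0.104, 0.995, 0.004], [0.995, -0.104, 0.004], [0.004, 0.004, -1.0]] [-0.76  0.2  -1.01]
[156.84279248 203.98969647] 0.019702644179875193
```

View pics/c3.png

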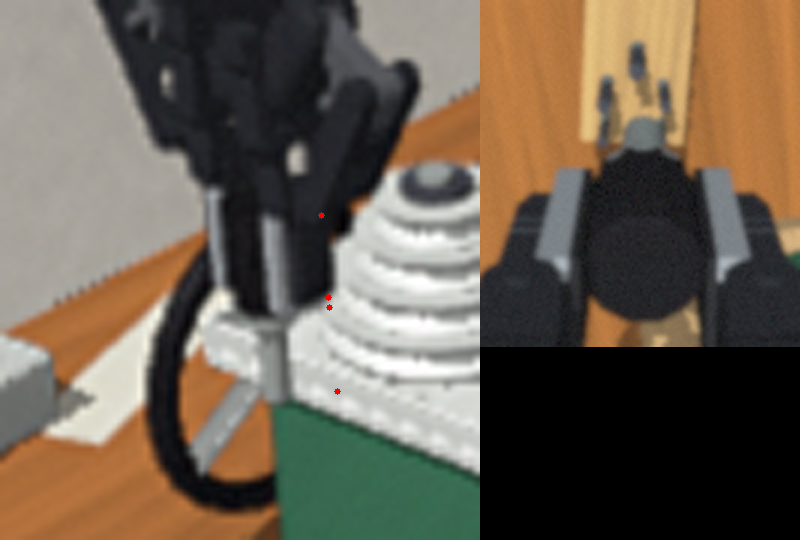

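The pin is held upright: grip between the pads at (640,250), shank end at (275,403), about 12 mm below the TCP. Next I go near the eye for a second look.

Request:
drive_tool(deltas=[{"x": -4,"y": 0.32,"z": 0,"rx": 0,"ry": 0,"rz": 0,"gripper": 0},{"x": -4,"y": 0.32,"z": 0,"rx": 0,"ry": 0,"rz": 0,"gripper": 0},{"x": -4,"y": 0.32,"z": 0,"rx": 0,"ry": 0,"rz": 0,"gripper": 0},{"x": -4,"y": 0.32,"z": 0,"rx": 0,"ry": 0,"rz": 0,"gripper": 0},{"x": -4,"y": 0.32,"z": 0,"rx": 0,"ry": 0,"rz": 0,"gripper": 0},{"x": -4,"y": 0.32,"z": 0,"rx": 0,"ry": 0,"rz": 0,"gripper": 0},{"x": -4,"y": 0.32,"z": 0,"rx": 0,"ry": 0,"rz": 0,"gripper": 0},{"x": -4,"y": 0.32,"z": 0,"rx": 0,"ry": 0,"rz": 0,"gripper": 0},{"x": -4,"y": 0.32,"z": 0,"rx": 0,"ry": 0,"rz": 0,"gripper": 0},{"x": -4,"y": 0.32,"z": 0,"rx": 0,"ry": 0,"rz": 0,"gripper": 0},{"x": -4,"y": 0.32,"z": 0,"rx": 0,"ry": 0,"rz": 0,"gripper": 0},{"x": -4,"y": 0.32,"z": 0,"rx": 0,"ry": 0,"rz": 0,"gripper": 0},{"x": 0,"y": 0,"z": 0,"rx": 0,"ry": 0,"rz": 7.4,"gripper": 0},{"x": 0,"y": 0,"z": 0,"rx": 0,"ry": 0,"rz": 7.4,"gripper": 0},{"x": 0,"y": 0,"z": 0,"rx": 0,"ry": 0,"rz": 7.4,"gripper": 0},{"x": 0,"y": 0,"z": 0,"rx": 0,"ry": 0,"rz": 7.4,"gripper": 0},{"x": 0,"y": 0,"z": 0,"rx": 0,"ry": 0,"rz": 7.4,"gripper": 0},{"x": 0,"y": 0,"z": 0,"rx": 0,"ry": 0,"rz": 0,"gripper": 0},{"x": 0,"y": 0,"z": 0,"rx": 0,"ry": 0,"rz": 0,"gripper": 0}], grip_force=80)

```text
time_s: 10.15
eef_pos: [0.4812, -0.1267, 0.3021]
ee_rot: [[0.679, 0.734, -0.001], [0.734, -0.679, 0.0], [-0.001, -0.001, -1.0]]
contact_force: [0.4, 0.4, -0.8]
finger_gap: 0.0196
gripper_force: 78.6
```

```bash
python3 look.py w7; python3 - <<'E'
from blob import *
c,T,im=pickle.load(open('pics/w7.pkl','rb')); c3,T3,im3=pickle.load(open('pics/w3.pkl','rb'))
e=np.array([.5205,-.089,.186]); h=np.array([.5573,-.1203,.168])
pe,ph=proj(c,T,e),proj(c,T,h); print(pe,ph)
u,v=pe.round().astype(int); b=cv2.resize(im[v-40:v+40,u-40:u+80,::-1],(780,520),interpolation=cv2.INTER_CUBIC)
cv2.drawMarker(b,tuple(((pe-[u-40,v-40]+.5)*6.5).astype(int).tolist()),(0,0,255),0,12); cv2.drawMarker(b,tuple(((ph-[u-40,v-40]+.5)*6.5).astype(int).tolist()),(0,0,255),0,12)
cv2.imwrite('pics/c4.png',b); print(u,v)
E
```

```text
10.15 [ 0.4812 -0.1267  0.3021] [[0.679, 0.734, -0.001], [0.734, -0.679, 0.0], [-0.001, -0.001, -1.0]] [ 0.37  0.44 -0.84]
[253.56063107 126.32711059] [300.71763102 123.36559117]
254 126
```

View pics/c4.png

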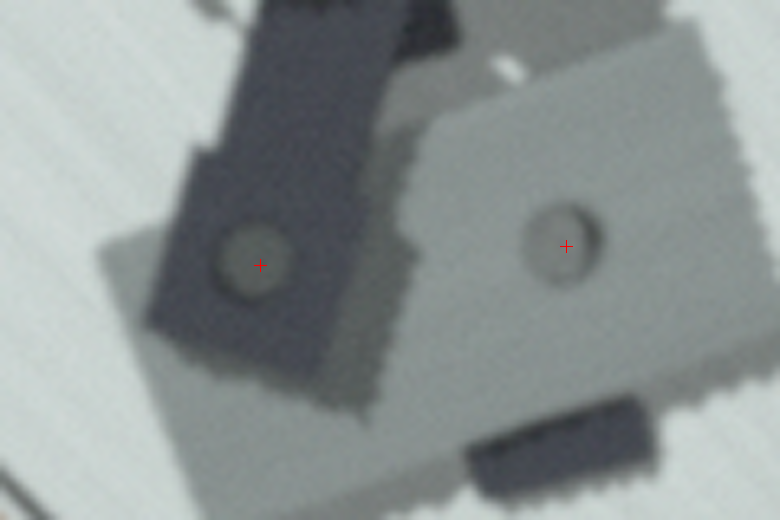

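The crop shows the eye mouth centred at (253,259) and the lock hole at (563,245), each within about 1 mm of my marks. Now I triangulate the heights.

```bash
python3 - <<'E'
from blob import *
c,T,im=pickle.load(open('pics/w7.pkl','rb')); c3,T3,im3=pickle.load(open('pics/w3.pkl','rb'))
for n,a,b,z in (('eye',(247.2,120),(252.4,125.3),.186),('hole',(287.4,117.8),(300.1,123.2),.168)):
    print(n,tri(ray(c3,T3,*a),ray(c,T,*b)),onz(c3,T3,*a,z),onz(c,T,*b,z))
s=manip.observe(); R=np.array(s['ee_rot']); print((R.T@(np.array([.5204,-.088,.2])-s['eef_pos'])).round(4))
E
```

```text
eye (array([ 0.51850172, -0.08983292,  0.136421  ]), np.float64(4.8023151412063576e-05)) [ 0.52027693 -0.08873238  0.186     ] [ 0.52033865 -0.0875303   0.186     ]
hole (array([ 0.55827578, -0.12202459,  0.152682  ]), np.float64(5.141422382853685e-05)) [ 0.5572749  -0.12036332  0.168     ] [ 0.55694021 -0.11974681  0.168     ]
[0.055  0.0025 0.1022]
```

Request:
drive_tool(deltas=[{"x": 2.75,"y": 0.12,"z": 0,"rx": 0,"ry": 0,"rz": 0,"gripper": 0},{"x": 2.75,"y": 0.13,"z": 0,"rx": 0,"ry": 0,"rz": 0,"gripper": 0},{"x": 0,"y": 0,"z": 2.5,"rx": 0,"ry": 0,"rz": 0,"gripper": 0},{"x": 0,"y": 0,"z": 2.5,"rx": 0,"ry": 0,"rz": 0,"gripper": 0},{"x": 0,"y": 0,"z": 2.5,"rx": 0,"ry": 0,"rz": 0,"gripper": 0},{"x": 0,"y": 0,"z": 1.5,"rx": 0,"ry": 0,"rz": 0,"gripper": 0},{"x": 0,"y": 0,"z": 0.7,"rx": 0,"ry": 0,"rz": 0,"gripper": 0},{"x": 0,"y": 0,"z": 0,"rx": 0,"ry": 0,"rz": 0,"gripper": 0},{"x": 0,"y": 0,"z": 0,"rx": 0,"ry": 0,"rz": 0,"gripper": 0}], grip_force=80)

```text
time_s: 11.1
eef_pos: [0.5215, -0.0882, 0.2064]
ee_rot: [[0.681, 0.732, 0.001], [0.732, -0.681, 0.0], [0.001, 0.001, -1.0]]
contact_force: [-0.2, 1.0, -0.1]
finger_gap: 0.0193
gripper_force: 78.7
```

Request:
drive_tool(deltas=[{"x": -0.07,"y": -0.07,"z": 0.2,"rx": 0,"ry": 0,"rz": 0,"gripper": 0},{"x": 0,"y": 0,"z": 0.3,"rx": 0,"ry": 0,"rz": 0,"gripper": 0},{"x": 0,"y": 0,"z": 0.3,"rx": 0,"ry": 0,"rz": 0,"gripper": 0},{"x": 0,"y": 0,"z": 0.3,"rx": 0,"ry": 0,"rz": 0,"gripper": 0},{"x": 0,"y": 0,"z": 0.2,"rx": 0,"ry": 0,"rz": 0,"gripper": 0},{"x": 0,"y": 0,"z": 0,"rx": 0,"ry": 0,"rz": 0,"gripper": 0}], grip_force=80)

```text
time_s: 11.7
eef_pos: [0.5197, -0.0884, 0.1924]
ee_rot: [[0.682, 0.731, -0.001], [0.731, -0.682, -0.0], [-0.001, -0.001, -1.0]]
contact_force: [-1.6, 0.5, 0.5]
finger_gap: 0.0199
gripper_force: 78.6
```

Request:
drive_tool(deltas=[{"x": 0.03,"y": 0.03,"z": 0.25,"rx": 0,"ry": 0,"rz": 0,"gripper": 0},{"x": 0,"y": 0,"z": 0.25,"rx": 0,"ry": 0,"rz": 0,"gripper": 0},{"x": 0,"y": 0,"z": 0.25,"rx": 0,"ry": 0,"rz": 0,"gripper": 0},{"x": 0,"y": 0,"z": 0.1,"rx": 0,"ry": 0,"rz": 0,"gripper": 0},{"x": 0,"y": 0,"z": 0,"rx": 0,"ry": 0,"rz": 0,"gripper": 0},{"x": 0,"y": 0,"z": 0,"rx": 0,"ry": 0,"rz": 0,"gripper": 0}], grip_force=80)

```text
time_s: 12.3
eef_pos: [0.52, -0.0884, 0.1841]
ee_rot: [[0.682, 0.731, -0.001], [0.731, -0.682, -0.0], [-0.001, -0.001, -1.0]]
contact_force: [-3.5, -1.7, -2.3]
finger_gap: 0.0196
gripper_force: 78.6
```

The pin is 10+ mm down in the eye with light forces. Now I work out the swing arc in tool axes.

```bash
cat > arc.py <<'E'
from h import *
piv=np.array([.5855,-.052]); R0=.075; A0=np.arctan2(-.038,-.065)
def P(t): return piv+R0*np.array([np.cos(A0+t),np.sin(A0+t)])
def th(p): d=np.array(p[:2])-piv; return (np.arctan2(d[1],d[0])-A0+np.pi)%(2*np.pi)-np.pi, np.hypot(*d)
E
python3 - <<'E'
from arc import *
s=manip.observe(); R=np.array(s['ee_rot'])[:2,:2]; print(th(s['eef_pos']),s['contact_force'],th((.5573,-.1201)))
ts=np.arange(0,.66,.05)
for a,b in zip(ts[:-1],ts[1:]): print(round(b,2),(100*R.T@(P(b)-P(a))).round(2), P(b).round(4))
E
```

```text
(np.float64(-0.02138070914654744), np.float64(0.07497744082282944)) [-3.51723945 -1.71432642 -2.29864533] (np.float64(0.6491663417739959), np.float64(0.07370786932207442))
0.05 [-0.1   0.36] [ 0.5227 -0.093 ]
0.1 [-0.08  0.37] [ 0.5249 -0.0961]
0.15 [-0.06  0.37] [ 0.5271 -0.0991]
0.2 [-0.04  0.37] [ 0.5296 -0.102 ]
0.25 [-0.02  0.37] [ 0.5321 -0.1047]
0.3 [-0.01  0.37] [ 0.5348 -0.1073]
0.35 [0.01 0.37] [ 0.5377 -0.1098]
0.4 [0.03 0.37] [ 0.5406 -0.1121]
0.45 [0.05 0.37] [ 0.5437 -0.1142]
0.5 [0.07 0.37] [ 0.5468 -0.1163]
0.55 [0.09 0.36] [ 0.5501 -0.1181]
0.6 [0.11 0.36] [ 0.5534 -0.1198]
0.65 [0.12 0.35] [ 0.5569 -0.1213]
```

Request:
drive_tool(deltas=[{"x": -0.04,"y": 0,"z": 0.1,"rx": 0,"ry": 0,"rz": 0,"gripper": 0},{"x": -0.09,"y": 0.18,"z": 0,"rx": 0,"ry": 0,"rz": 0,"gripper": 0},{"x": -0.05,"y": 0.18,"z": 0,"rx": 0,"ry": 0,"rz": 0,"gripper": 0},{"x": -0.05,"y": 0.18,"z": 0,"rx": 0,"ry": 0,"rz": 0,"gripper": 0},{"x": -0.04,"y": 0.18,"z": 0,"rx": 0,"ry": 0,"rz": 0,"gripper": 0},{"x": -0.04,"y": 0.18,"z": 0,"rx": 0,"ry": 0,"rz": 0,"gripper": 0},{"x": -0.03,"y": 0.18,"z": 0,"rx": 0,"ry": 0,"rz": 0,"gripper": 0},{"x": -0.03,"y": 0.18,"z": 0,"rx": 0,"ry": 0,"rz": 0,"gripper": 0},{"x": 0,"y": 0,"z": 0,"rx": 0,"ry": 0,"rz": 0,"gripper": 0},{"x": 0,"y": 0,"z": 0,"rx": 0,"ry": 0,"rz": 0,"gripper": 0}], grip_force=100)

```text
time_s: 13.3
eef_pos: [0.5265, -0.0986, 0.1831]
ee_rot: [[0.681, 0.732, -0.001], [0.732, -0.681, 0.001], [-0.0, -0.002, -1.0]]
contact_force: [-5.0, 1.2, -0.4]
finger_gap: 0.0194
gripper_force: 98.2
```

Request:
drive_tool(deltas=[{"x": -0.06,"y": 0.15,"z": 0,"rx": 0,"ry": 0,"rz": 0,"gripper": 0},{"x": -0.05,"y": 0.18,"z": 0,"rx": 0,"ry": 0,"rz": 0,"gripper": 0},{"x": -0.02,"y": 0.18,"z": 0,"rx": 0,"ry": 0,"rz": 0,"gripper": 0},{"x": -0.01,"y": 0.18,"z": 0,"rx": 0,"ry": 0,"rz": 0,"gripper": 0},{"x": -0.01,"y": 0.18,"z": 0,"rx": 0,"ry": 0,"rz": 0,"gripper": 0},{"x": -0.01,"y": 0.18,"z": 0,"rx": 0,"ry": 0,"rz": 0,"gripper": 0},{"x": 0,"y": 0.18,"z": 0,"rx": 0,"ry": 0,"rz": 0,"gripper": 0},{"x": 0,"y": 0.18,"z": 0,"rx": 0,"ry": 0,"rz": 0,"gripper": 0},{"x": 0.01,"y": 0.18,"z": 0,"rx": 0,"ry": 0,"rz": 0,"gripper": 0},{"x": 0.01,"y": 0.18,"z": 0,"rx": 0,"ry": 0,"rz": 0,"gripper": 0},{"x": 0,"y": 0,"z": 0,"rx": 0,"ry": 0,"rz": 0,"gripper": 0},{"x": 0,"y": 0,"z": 0,"rx": 0,"ry": 0,"rz": 0,"gripper": 0}], grip_force=100)

```text
time_s: 14.5
eef_pos: [0.5387, -0.111, 0.1831]
ee_rot: [[0.681, 0.732, -0.001], [0.732, -0.681, 0.002], [0.001, -0.002, -1.0]]
contact_force: [-4.8, 3.6, 0.0]
finger_gap: 0.0194
gripper_force: 98.2
```

```bash
python3 -c "
from arc import *
s=manip.observe(); t,r=th(s['eef_pos']); a=A0+t; f=np.array(s['contact_force']); print(t,r,'radial',f[:2]@[np.cos(a),np.sin(a)],'tang',f[:2]@[-np.sin(a),np.cos(a)],f)"
```

```text
0.37152127197094353 0.07530720874168112 radial 0.15254589955869916 tang -6.0104417682034645 [-4.80495956  3.61400666  0.02305297]
```

Request:
drive_tool(deltas=[{"x": 0,"y": 0,"z": 0.1,"rx": 0,"ry": 0,"rz": 0,"gripper": 0},{"x": 0,"y": 0,"z": 0.1,"rx": 0,"ry": 0,"rz": 0,"gripper": 0},{"x": 0,"y": 0,"z": 0,"rx": 0,"ry": 0,"rz": 0,"gripper": 0}], grip_force=100)

```text
time_s: 14.8
eef_pos: [0.5387, -0.1111, 0.1811]
ee_rot: [[0.681, 0.732, -0.001], [0.732, -0.681, 0.002], [0.001, -0.002, -1.0]]
contact_force: [-5.3, 3.7, -2.2]
finger_gap: 0.0195
gripper_force: 98.3
```

Request:
drive_tool(deltas=[{"x": 0,"y": 0,"z": 0.1,"rx": 0,"ry": 0,"rz": 0,"gripper": 0},{"x": 0,"y": 0,"z": 0,"rx": 0,"ry": 0,"rz": 0,"gripper": 0}], grip_force=100)

```text
time_s: 15.0
eef_pos: [0.5387, -0.111, 0.1801]
ee_rot: [[0.681, 0.732, -0.001], [0.732, -0.681, 0.002], [0.001, -0.002, -1.0]]
contact_force: [-5.2, 3.4, -0.7]
finger_gap: 0.0193
gripper_force: 98.3
```

Request:
drive_tool(deltas=[{"x": 0,"y": 0,"z": 0.07,"rx": 0,"ry": 0,"rz": 0,"gripper": 0},{"x": 0,"y": 0,"z": 0,"rx": 0,"ry": 0,"rz": 0,"gripper": 0}], grip_force=100)

```text
time_s: 15.2
eef_pos: [0.5387, -0.1111, 0.1794]
ee_rot: [[0.681, 0.732, -0.001], [0.732, -0.681, 0.002], [0.001, -0.002, -1.0]]
contact_force: [-5.4, 2.6, -1.0]
finger_gap: 0.0191
gripper_force: 98.3
```

Request:
drive_tool(deltas=[{"x": 0,"y": 0,"z": 0.07,"rx": 0,"ry": 0,"rz": 0,"gripper": 0},{"x": 0,"y": 0,"z": 0,"rx": 0,"ry": 0,"rz": 0,"gripper": 0}], grip_force=100)

```text
time_s: 15.4
eef_pos: [0.5387, -0.1111, 0.1788]
ee_rot: [[0.681, 0.732, -0.001], [0.732, -0.681, 0.002], [0.001, -0.002, -1.0]]
contact_force: [-5.2, 4.3, 0.8]
finger_gap: 0.0195
gripper_force: 98.3
```

Request:
drive_tool(deltas=[{"x": 0,"y": 0,"z": 0.05,"rx": 0,"ry": 0,"rz": 0,"gripper": 0},{"x": 0,"y": 0,"z": 0,"rx": 0,"ry": 0,"rz": 0,"gripper": 0}], grip_force=100)

```text
time_s: 15.6
eef_pos: [0.5387, -0.1111, 0.1783]
ee_rot: [[0.681, 0.732, -0.001], [0.732, -0.681, 0.002], [0.001, -0.002, -1.0]]
contact_force: [-5.9, 3.4, -0.5]
finger_gap: 0.0195
gripper_force: 98.3
```

Request:
drive_tool(deltas=[{"x": 0.01,"y": 0.18,"z": 0,"rx": 0,"ry": 0,"rz": 0,"gripper": 0},{"x": 0.01,"y": 0.18,"z": 0,"rx": 0,"ry": 0,"rz": 0,"gripper": 0},{"x": 0.02,"y": 0.18,"z": 0,"rx": 0,"ry": 0,"rz": 0,"gripper": 0},{"x": 0.02,"y": 0.18,"z": 0,"rx": 0,"ry": 0,"rz": 0,"gripper": 0},{"x": 0.03,"y": 0.18,"z": 0,"rx": 0,"ry": 0,"rz": 0,"gripper": 0},{"x": 0.03,"y": 0.18,"z": 0,"rx": 0,"ry": 0,"rz": 0,"gripper": 0},{"x": 0.04,"y": 0.18,"z": 0,"rx": 0,"ry": 0,"rz": 0,"gripper": 0},{"x": 0.04,"y": 0.18,"z": 0,"rx": 0,"ry": 0,"rz": 0,"gripper": 0},{"x": 0.05,"y": 0.18,"z": 0,"rx": 0,"ry": 0,"rz": 0,"gripper": 0},{"x": 0,"y": 0,"z": 0,"rx": 0,"ry": 0,"rz": 0,"gripper": 0},{"x": 0,"y": 0,"z": 0,"rx": 0,"ry": 0,"rz": 0,"gripper": 0}], grip_force=100)

```text
time_s: 16.7
eef_pos: [0.5521, -0.1195, 0.1781]
ee_rot: [[0.681, 0.733, -0.002], [0.733, -0.681, 0.003], [0.001, -0.003, -1.0]]
contact_force: [-5.8, 5.6, -0.7]
finger_gap: 0.0193
gripper_force: 98.3
```

```bash
cat > st.py <<'E'
from arc import *
s=manip.observe(); t,r=th(s['eef_pos']); a=A0+t; f=np.array(s['contact_force']); print(t,r,'radial',f[:2]@[np.cos(a),np.sin(a)],'tang',f[:2]@[-np.sin(a),np.cos(a)],f)
R=np.array(s['ee_rot']); print('to hole est, tool cm',100*R.T@(np.append(P(.651),s['eef_pos'][2])-s['eef_pos']), R[:,2])
E
python3 st.py
```

```text
0.5822878098694821 0.07531668141637074 radial -2.416874668836576 tang -7.6389418426831 [-5.77482566  5.55392692 -0.66749466]
to hole est, tool cm [ 0.19418436  0.47946528 -0.00126511] [-0.00154603  0.00281191 -0.99999485]
```

Request:
drive_tool(deltas=[{"x": 0.04,"y": 0,"z": 0.06,"rx": 0,"ry": 0,"rz": 0,"gripper": 0},{"x": 0,"y": 0,"z": 0,"rx": 0,"ry": 0,"rz": 0,"gripper": 0}], grip_force=100)

```text
time_s: 16.9
eef_pos: [0.5523, -0.1195, 0.1776]
ee_rot: [[0.681, 0.732, -0.002], [0.732, -0.681, 0.002], [0.001, -0.003, -1.0]]
contact_force: [-7.0, 5.6, 0.3]
finger_gap: 0.0192
gripper_force: 98.4
```

Request:
drive_tool(deltas=[{"x": 0,"y": 0,"z": 0.06,"rx": 0,"ry": 0,"rz": 0,"gripper": 0},{"x": 0,"y": 0,"z": 0,"rx": 0,"ry": 0,"rz": 0,"gripper": 0}], grip_force=100)

```text
time_s: 17.1
eef_pos: [0.5524, -0.1195, 0.1773]
ee_rot: [[0.681, 0.732, -0.001], [0.732, -0.681, 0.002], [0.001, -0.003, -1.0]]
contact_force: [-7.4, 3.5, 3.3]
finger_gap: 0.019
gripper_force: 98.7
```

Request:
drive_tool(deltas=[{"x": 0,"y": 0,"z": 0.06,"rx": 0,"ry": 0,"rz": 0,"gripper": 0},{"x": 0,"y": 0,"z": 0,"rx": 0,"ry": 0,"rz": 0,"gripper": 0}], grip_force=100)

```text
time_s: 17.3
eef_pos: [0.5525, -0.1195, 0.177]
ee_rot: [[0.681, 0.732, -0.001], [0.732, -0.681, 0.002], [0.001, -0.002, -1.0]]
contact_force: [-7.3, 4.8, 6.1]
finger_gap: 0.0191
gripper_force: 99.1
```

Plate contact felt at TCP z≈0.1773. I ease off a little and slide towards the hole.

Request:
drive_tool(deltas=[{"x": 0.03,"y": 0.1,"z": -0.02,"rx": 0,"ry": 0,"rz": 0,"gripper": 0},{"x": 0.03,"y": 0.1,"z": 0,"rx": 0,"ry": 0,"rz": 0,"gripper": 0},{"x": 0.03,"y": 0.1,"z": 0,"rx": 0,"ry": 0,"rz": 0,"gripper": 0},{"x": 0,"y": 0,"z": 0,"rx": 0,"ry": 0,"rz": 0,"gripper": 0}], grip_force=100)

```text
time_s: 17.7
eef_pos: [0.5552, -0.1208, 0.1766]
ee_rot: [[0.681, 0.732, -0.002], [0.732, -0.681, 0.003], [0.001, -0.003, -1.0]]
contact_force: [-6.3, 5.6, 0.8]
finger_gap: 0.019
gripper_force: 98.8
```

Request:
drive_tool(deltas=[{"x": 0.04,"y": 0.1,"z": 0,"rx": 0,"ry": 0,"rz": 0,"gripper": 0},{"x": 0,"y": 0,"z": 0,"rx": 0,"ry": 0,"rz": 0,"gripper": 0}], grip_force=100)

```text
time_s: 17.9
eef_pos: [0.5561, -0.1212, 0.1766]
ee_rot: [[0.681, 0.732, -0.002], [0.732, -0.681, 0.003], [0.001, -0.003, -1.0]]
contact_force: [-6.9, 5.1, 1.2]
finger_gap: 0.0196
gripper_force: 98.8
```

Request:
drive_tool(deltas=[{"x": 0.04,"y": 0.1,"z": 0,"rx": 0,"ry": 0,"rz": 0,"gripper": 0},{"x": 0,"y": 0,"z": 0,"rx": 0,"ry": 0,"rz": 0,"gripper": 0}], grip_force=100)

```text
time_s: 18.1
eef_pos: [0.557, -0.1215, 0.1766]
ee_rot: [[0.681, 0.733, -0.002], [0.733, -0.681, 0.003], [0.001, -0.003, -1.0]]
contact_force: [-6.6, 5.4, 0.9]
finger_gap: 0.0193
gripper_force: 98.7
```

```bash
python3 st.py
```

```text
0.6530527257806407 0.07507748493569984 radial -2.4823649814971396 tang -8.09835827076776 [-6.55338986  5.36643494  0.91873009]
to hole est, tool cm [ 1.84162594e-03 -1.71437716e-02  5.59181697e-05] [-0.0018502   0.00268843 -0.99999467]
```

It sits below the felt surface with the force dropped, so it is over the hole. I press down gently.

Request:
drive_tool(deltas=[{"x": 0,"y": 0,"z": 0.1,"rx": 0,"ry": 0,"rz": 0,"gripper": 0},{"x": 0,"y": 0,"z": 0,"rx": 0,"ry": 0,"rz": 0,"gripper": 0}], grip_force=100)

```text
time_s: 18.3
eef_pos: [0.5569, -0.1216, 0.1755]
ee_rot: [[0.681, 0.732, -0.002], [0.732, -0.681, 0.003], [0.001, -0.003, -1.0]]
contact_force: [-6.7, 4.7, 0.4]
finger_gap: 0.019
gripper_force: 98.7
```

Request:
drive_tool(deltas=[{"x": 0,"y": 0,"z": 0.1,"rx": 0,"ry": 0,"rz": 0,"gripper": 0},{"x": 0,"y": 0,"z": 0,"rx": 0,"ry": 0,"rz": 0,"gripper": 0}], grip_force=100)

```text
time_s: 18.5
eef_pos: [0.5569, -0.1216, 0.1745]
ee_rot: [[0.681, 0.732, -0.002], [0.732, -0.681, 0.003], [0.001, -0.003, -1.0]]
contact_force: [-5.8, 5.4, -0.4]
finger_gap: 0.0192
gripper_force: 98.7
```

Request:
drive_tool(deltas=[{"x": 0.02,"y": 0,"z": 0.15,"rx": 0,"ry": 0,"rz": 0,"gripper": 0},{"x": 0,"y": 0,"z": 0.15,"rx": 0,"ry": 0,"rz": 0,"gripper": 0},{"x": 0,"y": 0,"z": 0,"rx": 0,"ry": 0,"rz": 0,"gripper": 0}], grip_force=100)

```text
time_s: 18.8
eef_pos: [0.5569, -0.1215, 0.1714]
ee_rot: [[0.681, 0.732, -0.002], [0.732, -0.681, 0.002], [0.0, -0.003, -1.0]]
contact_force: [-7.0, 4.6, -0.5]
finger_gap: 0.0191
gripper_force: 98.7
```

Request:
drive_tool(deltas=[{"x": 0,"y": 0,"z": 0.15,"rx": 0,"ry": 0,"rz": 0,"gripper": 0},{"x": 0,"y": 0,"z": 0.15,"rx": 0,"ry": 0,"rz": 0,"gripper": 0},{"x": 0,"y": 0,"z": 0,"rx": 0,"ry": 0,"rz": 0,"gripper": 0}], grip_force=100)

```text
time_s: 19.1
eef_pos: [0.5569, -0.1215, 0.1684]
ee_rot: [[0.681, 0.732, -0.002], [0.732, -0.681, 0.002], [0.0, -0.003, -1.0]]
contact_force: [-6.8, 5.1, -1.4]
finger_gap: 0.0193
gripper_force: 98.7
```

Request:
drive_tool(deltas=[{"x": 0,"y": 0,"z": 0.15,"rx": 0,"ry": 0,"rz": 0,"gripper": 0},{"x": 0,"y": 0,"z": 0.15,"rx": 0,"ry": 0,"rz": 0,"gripper": 0},{"x": 0,"y": 0,"z": 0.1,"rx": 0,"ry": 0,"rz": 0,"gripper": 0},{"x": 0,"y": 0,"z": 0,"rx": 0,"ry": 0,"rz": 0,"gripper": 0}], grip_force=100)

```text
time_s: 19.5
eef_pos: [0.557, -0.1215, 0.1644]
ee_rot: [[0.681, 0.732, -0.002], [0.732, -0.681, 0.002], [0.0, -0.003, -1.0]]
contact_force: [-6.8, 4.8, 0.0]
finger_gap: 0.0193
gripper_force: 98.7
```

Request:
drive_tool(deltas=[{"x": 0,"y": 0,"z": 0.08,"rx": 0,"ry": 0,"rz": 0,"gripper": 0},{"x": 0,"y": 0,"z": 0,"rx": 0,"ry": 0,"rz": 0,"gripper": 0}], grip_force=100)

```text
time_s: 19.7
eef_pos: [0.557, -0.1216, 0.1637]
ee_rot: [[0.681, 0.732, -0.002], [0.732, -0.681, 0.002], [0.0, -0.003, -1.0]]
contact_force: [-7.0, 5.3, -0.6]
finger_gap: 0.0193
gripper_force: 98.8
```

Request:
drive_tool(deltas=[{"x": 0,"y": 0,"z": 0.08,"rx": 0,"ry": 0,"rz": 0,"gripper": 0},{"x": 0,"y": 0,"z": 0,"rx": 0,"ry": 0,"rz": 0,"gripper": 0}], grip_force=100)

```text
time_s: 19.9
eef_pos: [0.5572, -0.1216, 0.1636]
ee_rot: [[0.681, 0.732, -0.001], [0.732, -0.681, 0.002], [0.001, -0.002, -1.0]]
contact_force: [-9.3, 4.5, 7.5]
finger_gap: 0.0192
gripper_force: 99.1
```

The collar is seated, with the z force rising at TCP z 0.1636 as predicted. I ease the load onto the hole wall before releasing.

Request:
drive_tool(deltas=[{"x": -0.02,"y": -0.05,"z": -0.04,"rx": 0,"ry": 0,"rz": 0,"gripper": 0},{"x": -0.02,"y": -0.05,"z": 0,"rx": 0,"ry": 0,"rz": 0,"gripper": 0},{"x": 0,"y": 0,"z": 0,"rx": 0,"ry": 0,"rz": 0,"gripper": 0}], grip_force=100)

```text
time_s: 20.2
eef_pos: [0.5563, -0.1213, 0.1637]
ee_rot: [[0.681, 0.732, -0.001], [0.732, -0.681, 0.002], [0.001, -0.002, -1.0]]
contact_force: [-7.8, 4.3, 3.0]
finger_gap: 0.0195
gripper_force: 98.9
```

```bash
python3 st.py
```

```text
0.6426901428664054 0.07519704495909675 radial -0.8950469592622073 tang -8.863827535236771 [-7.81952713  4.2689042   2.99361261]
to hole est, tool cm [ 4.01251586e-02  5.16980165e-02 -9.25441256e-05] [-0.00123311  0.00208975 -0.99999706]
```

Request:
drive_tool(deltas=[{"x": -0.01,"y": -0.05,"z": 0,"rx": 0,"ry": 0,"rz": 0,"gripper": 0},{"x": -0.01,"y": -0.05,"z": 0,"rx": 0,"ry": 0,"rz": 0,"gripper": 0},{"x": 0,"y": 0,"z": 0,"rx": 0,"ry": 0,"rz": 0,"gripper": 0}], grip_force=100)

```text
time_s: 20.5
eef_pos: [0.5554, -0.121, 0.1637]
ee_rot: [[0.681, 0.732, -0.001], [0.732, -0.681, 0.002], [0.001, -0.002, -1.0]]
contact_force: [-7.2, 3.8, 2.6]
finger_gap: 0.0194
gripper_force: 98.9
```

```bash
python3 st.py
```

```text
0.6305486614120182 0.07524072721383654 radial -0.5830457060495314 tang -8.158152357230051 [-7.2449895   3.79546036  2.56801845]
to hole est, tool cm [ 0.07505424  0.13619088 -0.00025247] [-0.0012114   0.00184482 -0.99999756]
```

Request:
drive_tool(deltas=[{"x": -0.02,"y": -0.05,"z": 0,"rx": 0,"ry": 0,"rz": 0,"gripper": 0},{"x": -0.02,"y": -0.05,"z": 0,"rx": 0,"ry": 0,"rz": 0,"gripper": 0},{"x": 0,"y": 0,"z": 0,"rx": 0,"ry": 0,"rz": 0,"gripper": 0}], grip_force=100)

```text
time_s: 20.8
eef_pos: [0.555, -0.1208, 0.1637]
ee_rot: [[0.681, 0.732, -0.0], [0.732, -0.681, 0.002], [0.001, -0.001, -1.0]]
contact_force: [-5.2, 2.9, 1.8]
finger_gap: 0.0196
gripper_force: 98.4
```

```bash
python3 st.py
```

```text
0.6249427770074734 0.07528196473631703 radial -0.5668517139583855 tang -5.888386618919696 [-5.15472729  2.90227574  1.75417126]
to hole est, tool cm [ 9.28478924e-02  1.74666193e-01 -9.69930086e-05] [-6.64841602e-05  1.65261877e-03 -9.99998632e-01]
```

Request:
drive_tool(deltas=[{"x": -0.02,"y": -0.05,"z": 0,"rx": 0,"ry": 0,"rz": 0,"gripper": 0},{"x": -0.02,"y": -0.05,"z": 0,"rx": 0,"ry": 0,"rz": 0,"gripper": 0},{"x": 0,"y": 0,"z": 0,"rx": 0,"ry": 0,"rz": 0,"gripper": 0}], grip_force=60)

```text
time_s: 21.1
eef_pos: [0.5547, -0.1209, 0.1637]
ee_rot: [[0.681, 0.732, 0.001], [0.732, -0.681, 0.001], [0.002, 0.0, -1.0]]
contact_force: [-1.3, 4.9, -0.8]
finger_gap: 0.0194
gripper_force: 98.1
```

```bash
python3 st.py
```

```text
0.6220943157878494 0.07547161636514352 radial -3.9434260966959456 tang -3.196683164085144 [-1.31249359  4.90374889 -0.78258189]
to hole est, tool cm [0.11783684 0.18875894 0.00023688] [ 0.0013147   0.00118675 -0.99999843]
```

Request:
drive_tool(deltas=[{"x": 0.02,"y": 0,"z": 0,"rx": 0,"ry": 0,"rz": 0,"gripper": 0.28},{"x": 0,"y": 0,"z": 0,"rx": 0,"ry": 0,"rz": 0,"gripper": 0.35},{"x": 0,"y": 0,"z": 0,"rx": 0,"ry": 0,"rz": 0,"gripper": 0.45},{"x": 0,"y": 0,"z": 0,"rx": 0,"ry": 0,"rz": 0,"gripper": 0.5},{"x": 0,"y": 0,"z": 0,"rx": 0,"ry": 0,"rz": 0,"gripper": 0.5},{"x": 0,"y": 0,"z": 0,"rx": 0,"ry": 0,"rz": 0,"gripper": 0.5}], grip_force=40)

```text
time_s: 21.7
eef_pos: [0.5543, -0.1219, 0.1637]
ee_rot: [[0.682, 0.731, 0.0], [0.731, -0.682, -0.0], [0.0, 0.0, -1.0]]
contact_force: [-0.3, 0.9, -0.3]
finger_gap: 0.0429
gripper_force: 0.0
```

Released with no contact force. Rising straight up, then backing away to check.

Request:
drive_tool(deltas=[{"x": 0,"y": 0,"z": -1,"rx": 0,"ry": 0,"rz": 0,"gripper": 0.5},{"x": 0,"y": 0,"z": -1,"rx": 0,"ry": 0,"rz": 0,"gripper": 0.5},{"x": 0,"y": 0,"z": -2,"rx": 0,"ry": 0,"rz": 0,"gripper": 0.5},{"x": 0,"y": 0,"z": -3,"rx": 0,"ry": 0,"rz": 0,"gripper": 0.5},{"x": 0,"y": 0,"z": -4,"rx": 0,"ry": 0,"rz": 0,"gripper": 0.5},{"x": -2.5,"y": 0,"z": -3,"rx": 0,"ry": 0,"rz": 0,"gripper": 0.5},{"x": -2.5,"y": 0,"z": 0,"rx": 0,"ry": 0,"rz": 0,"gripper": 0.5},{"x": 0,"y": 0,"z": 0,"rx": 0,"ry": 0,"rz": 0,"gripper": 0.5},{"x": 0,"y": 0,"z": 0,"rx": 0,"ry": 0,"rz": 0,"gripper": 0.5},{"x": 0,"y": 0,"z": 0,"rx": 0,"ry": 0,"rz": 0,"gripper": 0.5}], grip_force=40)

```text
time_s: 22.7
eef_pos: [0.5204, -0.1575, 0.3038]
ee_rot: [[0.681, 0.732, 0.0], [0.732, -0.681, 0.001], [0.001, -0.0, -1.0]]
contact_force: [0.4, 0.1, 0.9]
finger_gap: 0.0431
gripper_force: 0.0
```

```bash
python3 look.py w8; python3 - <<'E'
from h import *
import pickle
c,T,im=pickle.load(open('pics/w8.pkl','rb'))
e=proj(c,T,[.555,-.121,.220]); u,v=e.round().astype(int)
m=(im[v-25:v+25,u-25:u+25].max(2)<50).astype(np.uint8); n,l,s,ce=cv2.connectedComponentsWithStats(m)
for k in range(1,n):
    if s[k,4]>60: print(s[k],onz(c,T,*(ce[k]+[u-25,v-25]),.215).round(4))
cs,Ts=pose('side'); S=camera('side')
for z in (.186,.190,.220): print(z,proj(cs,Ts,[.556,-.1205,z]).round(1))
u,v=proj(cs,Ts,[.556,-.1205,.205]).round().astype(int)
print(S[v-20:v+20,u].max(1)); print(e)
E
```

```text
22.7 [ 0.5204 -0.1575  0.3038] [[0.681, 0.732, 0.0], [0.732, -0.681, 0.001], [0.001, -0.0, -1.0]] [0.37 0.13 0.89]
[ 11  10  29  27 534] [ 0.5544 -0.1196  0.215 ]
0.186 [260.4 165.9]
0.19 [260.5 164.6]
0.22 [260.7 155.1]
[204 203 204 197 163 118 117 126 137 123 122 123 122 119 101  50  22  27
  25  22  24  25  24  27  18  16  30  82 123  73  56  56  55  54  85 137
 145 142 142 141]
[250.49011914 133.64625761]
```

The pin stands at (0.554, −0.120), with its grip top at the home height in the side view. Handing in.

```bash
python3 -c "
from plant import manip
print(manip.finish_job())"
```

```text
the job is handed in; nothing more can be done
None
```

I handed the job in at about 23 s of the 67 s allowed: the pin is seated through the idler eye in the lock hole, it held the arm back after I let go, and the gripper is clear. The hand-in call returned no verdict.

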